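# Lock the model house onto the painting stand

### The job

The white flat-roofed model house is fixed on a wooden keyhole plate. Set that plate down on the round grey painting stand so that the head of the stand's stud comes up through the plate's wide round hole, then slide the plate along its slot until the stud is home at the closed end of the slot and its head locks the plate down. Let go with the plate lying flat on the stand, and leave the tree's plate where it is.

Things in the scene. Friction and masses are not known exactly. Their poses are not given: they have to be found in the camera images.
- house_mid (a point): Centre of the white box-shaped model house: walls 46 x 46 mm, 86 mm high, flat roof 48 mm. Rigidly fixed on a wooden keyhole plate 150 x 76 x 6 mm (together about 0.17 kg, loose, flat on the table). This point is 49 mm above the plate's underside; grasp here across either pair of walls. z up, x along the plate from keyhole to house; plate ends at x = -120 and +30 mm from here.
- slot_end (a point): On the underside of the house's plate: where the stud's centre sits when home at the closed end of the slot. Same axes as house_mid; 45 mm from it along -x and 49 mm below it. The slot, 20 mm wide, runs from here along -x into the round hole, 50 mm wide, whose centre is 40 mm from here along -x (85 mm from the house's centre), on the plate's centre line.
- stud (a point): Foot of the upright brass stud, at the centre of the top of the grey round stand (fixed, 160 mm wide, top 12 mm above the table). Neck 9 mm thick; 14 mm free height under a domed head 30 mm wide, 7 mm high (its top 21 mm above this point). The head passes the round hole, not the slot. The plate may be mounted facing any way. z up.
- tree_mid (a point): Centre of the round green model tree (57 mm wide, 64 mm high), fixed on a second loose keyhole plate like the house's, 38 mm above its underside; same axes and offsets. Not wanted: leave it where it is.
Not all that is in view belongs to the job. Of the things that look like the part that bears stud, the larger one is meant.

How it is judged:
By the outcome, as a careful person would: the job done as asked, in the order asked, and still so for the second after the job is handed in, with the robot touching nothing.
It also fails if it takes over 38 s, if anything falls off the work surface, if the arm or the gripper's body presses on something with over 40 N, if the wrist force passes 120 N, or if a joint passes its speed limit or range.

### The arm

A 6-joint arm with a two-finger parallel gripper is mounted at the origin on a cart in front of the work surface, level with it; the furniture and walls round the work are solid. World frame = base frame: x ahead of the robot, y to its left, z up, the work surface at z = 0. Lengths are in m, angles in degrees, forces in N, time in s.
With the tool pointing down it reaches from about 0.4 to 0.825 m from the base axis. Payload 7 kg.
Tool frame: the origin (TCP) lies between the finger pads; the fingertips stand 25 mm ahead of it and the grasp point (between the pads) lies 6 mm ahead of it; z points along the fingers, y is the line along which they close (so a half turn about z gives the same grasp; the last joint's range is limited). The gripper opens to 88 mm and grips with 3 to 60 N. Pads are 19 mm wide; open, the fingers measure 130 mm over their backs; the gripper's body (78 mm by 193 mm) begins 47 mm behind the grasp point.
Start: joints at [89.444, 20.546, 0.682, 0, -70.136, -16.507], TCP at [0.198, 0.645, 0.252] pointing down, gripper open.
Joint ranges: [-176.03, 176.03], [-82.01, 121.73], [-58.28, 71.71], [-173.87, 95.51], [-174.79, -0.11], [-173.66, 173.66]. Speed limits (degrees/s): [136.94, 136.94, 172.46, 180, 180, 180].

### API

Orientations are given as [roll, pitch, yaw] about the fixed x, y, z axes, in that order (R = Rz(yaw) Ry(pitch) Rx(roll)).
In Python, from plant import r gives the robot as it stands.
- The arm moves only by the shell command python3 -m crank 'ROWS' [FORCE]. ROWS is JSON, a list of rows, each a list of 3 entries, a list of its own where there are three numbers: the turn, a rotation vector about the tool's x, y, z in degrees, then the shift along the tool's x, y, z in cm, then the closure, from -1 (fully open) to 1 (shut). In form: [[[wx, wy, wz], [dx, dy, dz], fingers], ...]. A call has 1 to 8 rows; each row shifts and turns the commanded pose from where the row before left it, along the tool's axes as they then stand; what a row does not reach is not made up. A row lasts 1/10 s, in which the tool goes at most 50 mm and 8.59 degrees, less where a joint would pass 70% of its speed; a pose out of reach is approached as far as the arm can. A call with a gripper value outside its range is refused whole. The fingers move at their own pace and stop on an object; FORCE is the grip in N (left out, the last holds). Time passes only in rows, so rows that do not move let the fingers close. It gives the time, the measured TCP pose, the force, the opening and the grip force at its end, in the units of the state.
- r.get_state(): the state, without advancing time (a new reading comes with each control period).
- r.capture(name): name is "side" or "top"; returns a dict with "color" (480x640x3 uint8, red, green, blue), "range_z" (480x640 float32, m along the optical axis (not along the pixel's ray), 0 where there is no reading), "intrinsics" (3x3 intrinsics, pixels), "world_from_camera" (4x4, takes a point from camera to world coordinates). Camera axes: x right, y down, z forward; pixel columns grow to the right and rows downward; lengths in m; the calibration is good to about 2 mm. A picture is of the moment at which its call begins.
- r.close_job(): hands the job in; it is judged then, once.
The state is a dict: "time_s": time; "joints": joint angles; "qd": joint speeds; "joint_torque": joint torques, N m; "tcp_pos": TCP position; "eef_rot": TCP orientation; "contact_force": force on the tool from outside, world axes, zero at the start; "moment": the same for the moment, N m; "gripper_width": finger opening in m; "gripper_force": force on a finger pad.
Only numpy, scipy, OpenCV 4.12 (cv2) and the standard library are available. Lean on these libraries where they do the work, as an engineer would, in place of code of your own. Each camera call takes 0.05 s, during which the arm holds its last target. There are 200 camera calls.

## Working session

There is one attempt and no reset: what is moved stays moved. The work goes in short steps, Python scripts to look and compute and a shell command to move; the robot and the scene stay as the last step left them, time stands still between calls to the robot, and variables do not carry over. Pictures are saved under pics/ and viewed, at most 10 in all, crops included, and the job is handed in when it is done.

```bash
mkdir -p pics; python3 - <<'E'
from plant import r
import cv2,numpy as np
for n in("top","side"):
    c=r.capture(n); cv2.imwrite(f"pics/{n}0.png",c["color"][:,:,::-1]); np.savez(f"{n}0.npz",**c)
print(r.get_state())
E
```

```text
{'time_s': 0.1, 'joints': array([ 8.94465849e+01,  2.05876613e+01,  6.37433790e-01, -1.81504767e-02,
       -7.01339400e+01, -1.65056016e+01]), 'qd': array([ 0.12223544, -0.15528109,  0.03551853,  0.0067293 , -0.02317303,
        0.00038749]), 'joint_torque': array([-1.90631086e-03, -5.84163952e+01,  2.93749523e+01,  7.01541200e+00,
        1.01791124e-02, -4.98076213e-05]), 'tcp_pos': array([0.19793302, 0.64490469, 0.25069923]), 'eef_rot': array([ 1.79914453e+02, -7.55483539e-03, -1.70651916e+01]), 'contact_force': array([ 0.95931134, -0.86217123, -1.21160517]), 'moment': array([ 0.01156504,  0.02436417, -0.01954371]), 'gripper_force': 0.0, 'gripper_width': 0.0876426294806708}
```

View pics/top0.png

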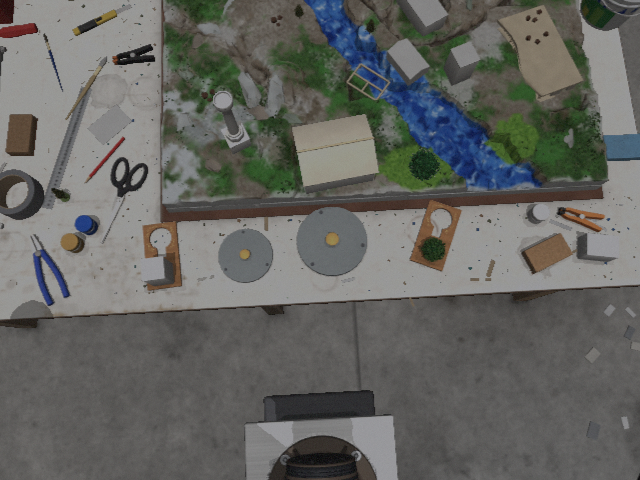

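View pics/side0.png

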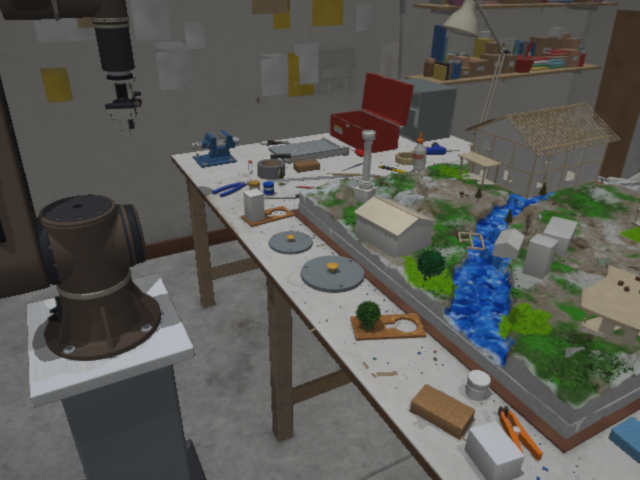

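The top view shows the house at about (155,269), its hole at (160,238), the large stand's stud at (332,240), the small stand at (245,255) and the tree at (433,249). In the side view the house is at (254,206) and the large stand at (333,271).

```bash
cat > h.py <<'E'
import numpy as np,cv2
def cloud(c):
    K=c["intrinsics"];z=c["range_z"];v,u=np.mgrid[:480,:640]
    p=np.stack([(u-K[0,2])/K[0,0]*z,(v-K[1,2])/K[1,1]*z,z],-1)
    T=c["world_from_camera"];return p@T[:3,:3].T+T[:3,3]
E
python3 - <<'E'
from h import *
c=np.load("top0.npz");P=cloud(c);np.set_printoptions(precision=4,suppress=True)
print(c["world_from_camera"][:3,3])
def show(n,u0,u1,v0,v1,lo,hi):
    q=P[v0:v1,u0:u1].reshape(-1,3);q=q[(q[:,2]>lo)&(q[:,2]<hi)]
    print(n,len(q),np.median(q,0),q.min(0),q.max(0));return q
q=show("roof",135,180,245,295,.08,.11)
print(cv2.minAreaRect((q[:,:2]*1000).astype(np.float32)))
q=show("plate",135,185,218,295,.004,.009)
print(cv2.minAreaRect((q[:,:2]*1000).astype(np.float32)))
q=show("stand",290,375,200,280,.008,.016); print(cv2.minAreaRect((q[:,:2]*1000).astype(np.float32)))
print(cv2.minEnclosingCircle((q[:,:2]*1000).astype(np.float32)))
q=show("head",318,346,228,254,.024,.04)
for u,v in[(180,205),(330,200),(330,190),(330,170),(240,200),(240,190),(332,212),(155,269),(333,150),(300,170),(60,240),(235,130)]:print(u,v,P[v,u])
s=np.load("side0.npz")
a=cv2.resize(c["color"][210:300,130:380,::-1],None,fx=3.2,fy=3.2,interpolation=3)
b=cv2.resize(s["color"][170:300,220:420,::-1],(800,300))
b=cv2.resize(s["color"][175:295,220:420,::-1],None,fx=2.5,fy=2.5,interpolation=3);b=cv2.copyMakeBorder(b,0,0,0,300,0)
cv2.imwrite("pics/crop1.png",np.vstack([a,b]))
E
```

```text
[ 0.269  -0.0075  1.2633]
roof 530 [0.481  0.3294 0.0893] [0.4567 0.3038 0.0802] [0.5066 0.3554 0.0961]
((481.89495849609375, 329.64862060546875), (49.14299011230469, 48.976898193359375), 4.299490451812744)
plate 594 [0.5409 0.3174 0.0056] [0.4377 0.2804 0.004 ] [0.6124 0.3929 0.009 ]
((525.326904296875, 337.59478759765625), (112.11981964111328, 174.26353454589844), 89.24433898925781)
stand 3151 [ 0.5389 -0.0528  0.011 ] [ 0.4579 -0.1552  0.008 ] [0.6272 0.0375 0.016 ]
((542.4463500976562, -59.063934326171875), (169.08596801757812, 192.77366638183594), 0.16136862337589264)
((569.1749267578125, -59.107391357421875), 111.32936096191406)
head 134 [ 0.5375 -0.0524  0.0295] [ 0.5247 -0.0667  0.0243] [ 0.5522 -0.0379  0.0366]
180 205 [0.6272 0.2792 0.0502]
330 200 [ 0.6262 -0.0543  0.0299]
330 190 [ 0.64   -0.0544  0.0615]
330 170 [ 0.6595 -0.054   0.1385]
240 200 [0.6258 0.1436 0.069 ]
240 190 [0.6457 0.1419 0.0781]
332 212 [ 0.6038 -0.058   0.0083]
155 269 [0.4798 0.3237 0.087 ]
333 150 [ 0.6949 -0.0618  0.1596]
300 170 [0.6605 0.0083 0.1455]
60 240 [ 0.5757  0.5676 -0.0057]
235 130 [0.7464 0.1373 0.168 ]
```

View pics/crop1.png

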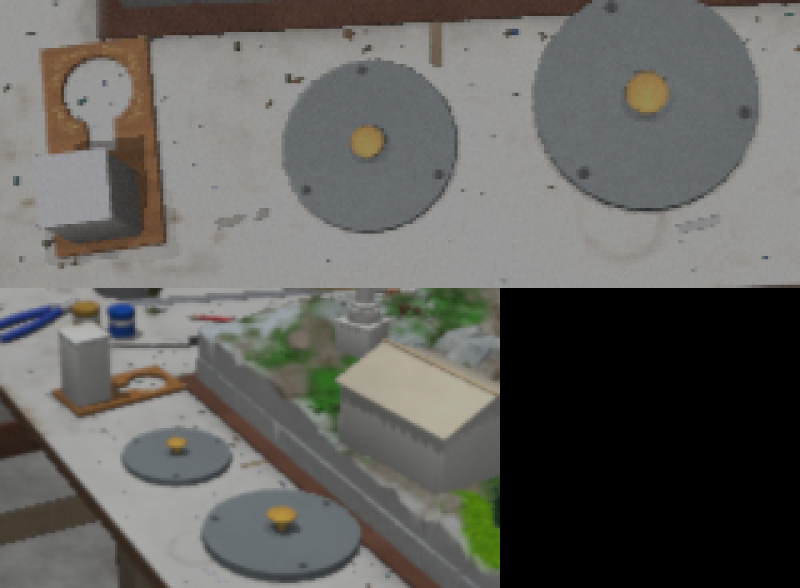

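The crop gives the plate corners at (41,50), (148,38), (165,243) and (57,256), the hole at (97,94), and the large stand's head at (647,93). The house faces the robot, so the plate can keep nearly this heading.

```bash
python3 - <<'E'
from h import *
c=np.load("top0.npz");K=c["intrinsics"];T=c["world_from_camera"]
def ray(u,v,z):
    d=T[:3,:3]@np.array([(u-K[0,2])/K[0,0],(v-K[1,2])/K[1,1],1]);o=T[:3,3];return (o+d*(z-o[2])/d[2])[:2]
cr=lambda a,b,z:ray((a+.5)/3.2-.5+130,(b+.5)/3.2-.5+210,z)
q=np.array([cr(*p,.006) for p in[(41,50),(148,38),(165,243),(57,256)]])
print(q,np.linalg.norm(q-np.roll(q,-1,0),axis=1))
ax=(q[2]+q[3]-q[0]-q[1])/2;ax/=np.linalg.norm(ax);print("axis deg",np.degrees(np.arctan2(ax[1],ax[0])))
ctr=q.mean(0);print("house",ctr+ax*.045,"hole meas",cr(97,94,.003),"pred",ctr-ax*.04)
print("roof",np.mean([cr(*p,.092) for p in[(37,155),(107,151),(112,224),(43,230)]],0))
print("stud",cr(647,93,.03),"stand edge ctr",(cr(533,93,.012)+cr(759,104,.012))/2,cr(647,210,.012)+[.08,0])
from plant import r
s=r.get_state();p=s["tcp_pos"];print(p)
E
```

```text
[[0.59698974 0.37544013]
 [0.60161381 0.29917707]
 [0.45356623 0.28790485]
 [0.44855322 0.36310581]] [0.07640312 0.14847608 0.07536786 0.1489481 ]
axis deg -175.44762296337765
house [0.48032272 0.3278353 ] hole meas [0.56334612 0.33629957] pred [0.56505456 0.33458178]
roof [0.47915444 0.32644095]
stud [ 0.53675995 -0.05305841] stand edge ctr [ 0.53675481 -0.05271399] [ 0.53750594 -0.04874178]
[0.19793302 0.64490469 0.25069923]
```

```bash
python3 -m crank '[[[0,0,-7.2],[0,0,2],-1],[[0,0,-7.2],[0,0,2],-1],[[0,0,-7.2],[0,0,2],-1],[[0,0,0],[2.85,3.76,0.5],-1],[[0,0,0],[2.85,3.76,0.5],-1],[[0,0,0],[2.85,3.76,0.5],-1],[[0,0,0],[2.85,3.76,0.5],-1],[[0,0,0],[2.85,3.76,0],-1]]' 40; python3 -m crank '[[[0,0,0],[2.85,3.76,0],-1],[[0,0,0],[2.85,3.76,0],-1],[[0,0,0],[2.85,3.76,0],-1],[[0,0,0],[2.85,3.76,0],-1],[[0,0,0],[0,0,0],-1],[[0,0,0],[0,0,0],-1]]'
python3 - <<'E'
from plant import r
import cv2,numpy as np
s=r.get_state();print(s)
for n in("top","side"):
    c=r.capture(n);np.savez(f"{n}1.npz",**c)
a=cv2.resize(c["color"][100:250,180:380,::-1],None,fx=4,fy=4,interpolation=3);cv2.imwrite("pics/side1.png",a)
E
```

```text
time_s: 0.9
tcp_pos: [0.3556, 0.467, 0.1705]
eef_rot: [179.9, 0.1, 4.6]
contact_force: [0.0, 0.9, 0.1]
gripper_width: 0.0878
gripper_force: 0.0
time_s: 1.5
tcp_pos: [0.4811, 0.327, 0.1712]
eef_rot: [180.0, 0.0, 4.4]
contact_force: [-0.0, 1.1, 0.8]
gripper_width: 0.0878
gripper_force: 0.0
{'time_s': 1.5, 'joints': array([ 5.34482655e+01,  1.55826020e+01, -1.76389604e+01, -7.95253823e-03,
       -5.68170042e+01,  4.09358893e+01]), 'qd': array([ 2.35097583, -0.1190836 ,  0.06990876, -0.03812083,  0.03783166,
       -0.33252343]), 'joint_torque': array([-1.44481994e+00, -4.83274555e+01,  2.60798872e+01,  6.24107346e+00,
        3.61932116e-02,  1.45002413e-01]), 'tcp_pos': array([0.48110839, 0.32696712, 0.17122823]), 'eef_rot': array([1.79975224e+02, 3.02953356e-02, 4.37979347e+00]), 'contact_force': array([-0.02183204,  1.05326777,  0.78286676]), 'moment': array([ 0.00558089,  0.01512426, -0.04704474]), 'gripper_force': 0.0, 'gripper_width': 0.08775871180234986}
```

View pics/side1.png

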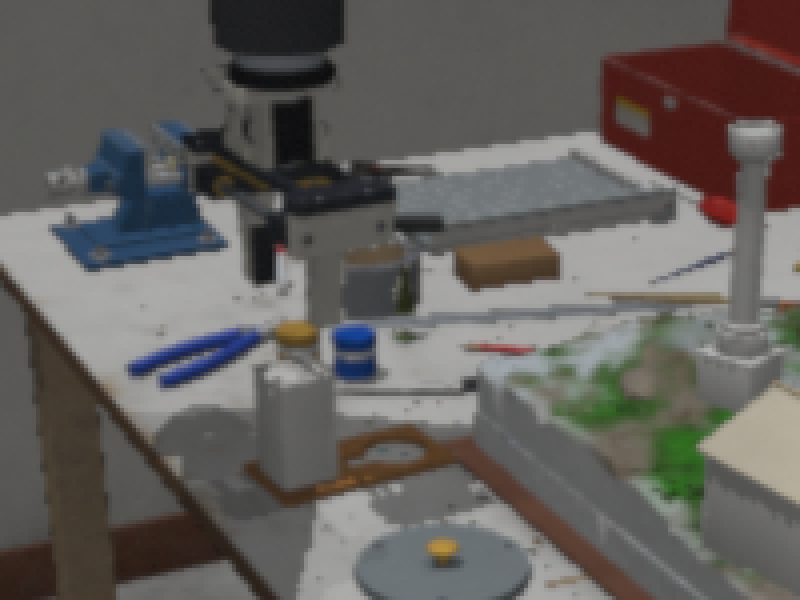

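The gripper stands over the house (roof at about (295,370) in the crop), with its fingers on either side. I'm descending and gripping now.

```bash
python3 -m crank '[[[0,0,0],[0,0,4],-1],[[0,0,0],[0,0,4],-1],[[0,0,0],[0,0,2.5],-1],[[0,0,0],[0,0,1.1],-1],[[0,0,0],[0,0,0],-1],[[0,0,0],[0,0,0],1],[[0,0,0],[0,0,0],1],[[0,0,0],[0,0,0],1]]' 40; python3 -m crank '[[[0,0,0],[0,0,0],1],[[0,0,0],[0,0,0],1],[[0,0,0],[0,0,0],1],[[0,0,0],[0,0,0],1]]' 40
```

```text
time_s: 2.4
tcp_pos: [0.481, 0.329, 0.057]
eef_rot: [-179.9, -0.1, 4.6]
contact_force: [0.6, -0.1, 0.2]
gripper_width: 0.0689
gripper_force: 0.0
time_s: 2.8
tcp_pos: [0.4808, 0.3285, 0.056]
eef_rot: [-180.0, -0.0, 4.5]
contact_force: [-1.2, 1.0, 3.4]
gripper_width: 0.0458
gripper_force: 39.8
```

```bash
python3 -m crank '[[[0,0,0],[0,0,-2],1],[[0,0,0],[0,0,-3],1],[[0,0,4.5],[0,0,-2],1],[[0,0,0],[-0.2,3,0],1],[[0,0,0],[-0.4,4.5,0],1],[[0,0,0],[-0.4,4.5,0],1],[[0,0,0],[-0.4,4.5,0],1],[[0,0,0],[-0.4,4.5,0],1]]'; python3 -m crank '[[[0,0,0],[-0.4,4.5,0],1],[[0,0,0],[-0.4,4.5,0],1],[[0,0,0],[-0.3,4.5,0],1],[[0,0,0],[0,3.65,0],1],[[0,0,0],[0,0,0],1],[[0,0,0],[0,0,0],1],[[0,0,0],[0,0,0],1]]'
python3 - <<'E'
from plant import r
import cv2,numpy as np
print(r.get_state()["tcp_pos"])
for n,(u,v) in(("top",(230,170)),("side",(230,150))):
    c=r.capture(n);np.savez(f"{n}2.npz",**c)
    cv2.imwrite(f"pics/{n}2.png",cv2.resize(c["color"][v:v+150,u:u+200,::-1],None,fx=4,fy=4,interpolation=3))
E
```

```text
time_s: 3.6
tcp_pos: [0.4617, 0.1163, 0.1252]
eef_rot: [180.0, 0.1, 0.1]
contact_force: [1.5, -0.8, -2.7]
gripper_width: 0.0458
gripper_force: 39.9
time_s: 4.3
tcp_pos: [0.4517, -0.053, 0.1254]
eef_rot: [-180.0, 0.0, 0.0]
contact_force: [0.7, 0.3, -2.5]
gripper_width: 0.0461
gripper_force: 39.9
[ 0.45169138 -0.05299253  0.12541527]
```

View pics/top2.png

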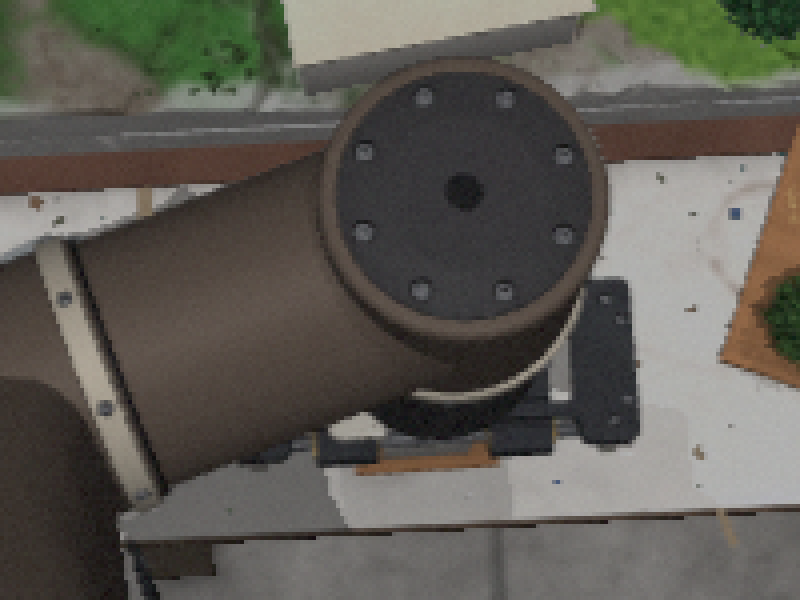

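View pics/side2.png

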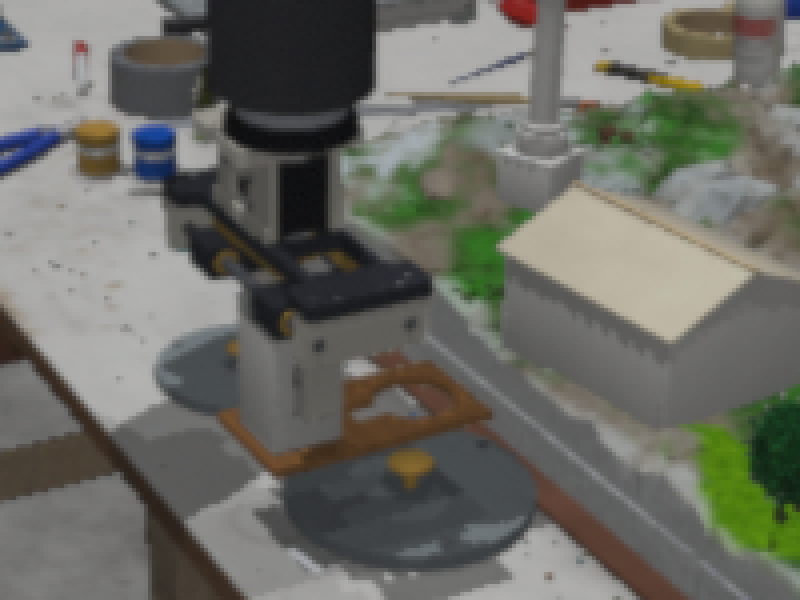

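The top view is blocked by the arm. The side crop shows the plate held level, with corners at (277,473), (493,412), (440,365) and (220,417), and the stud head at (410,462).

```bash
python3 - <<'E'
from h import *
np.set_printoptions(precision=4,suppress=True)
c=np.load("side2.npz");K=c["intrinsics"];T=c["world_from_camera"]
def ray(u,v,z):
    u=(u+.5)/4-.5+230;v=(v+.5)/4-.5+150
    d=T[:3,:3]@np.array([(u-K[0,2])/K[0,0],(v-K[1,2])/K[1,1],1]);o=T[:3,3];return (o+d*(z-o[2])/d[2])[:2]
q=np.array([ray(*p,.0754) for p in[(277,471),(493,410),(440,363),(220,415)]])
print(q,np.linalg.norm(q-np.roll(q,-1,0),axis=1),q.mean(0))
print("hole",q.mean(0)+[.04,0],"head",ray(410,462,.029),ray(410,468,.026))
print("stand",(ray(283,497,.012)+ray(538,497,.012))/2)
E
```

```text
[[ 0.4241 -0.0926]
 [ 0.5729 -0.0884]
 [ 0.5745 -0.0223]
 [ 0.422  -0.0195]] [0.1488 0.0661 0.1525 0.0731] [ 0.4984 -0.0557]
hole [ 0.5384 -0.0557] head [ 0.5367 -0.0529] [ 0.5356 -0.0549]
stand [ 0.5305 -0.0655]
```

Hole and stud agree to about 2 mm, so I'm lowering to about 2 mm above the stand.

```bash
python3 -m crank '[[[0,0,0],[0,0,1.5],1],[[0,0,0],[0,0,1.5],1],[[0,0,0],[0,0,1],1],[[0,0,0],[0,0,0.8],1],[[0,0,0],[0,0,0.7],1],[[0,0,0],[0,0,0],1]]'
python3 - <<'E'
from plant import r
import cv2,numpy as np
s=r.get_state();print(s["tcp_pos"],s["contact_force"])
c=r.capture("side")
cv2.imwrite("pics/side3.png",cv2.resize(c["color"][210:310,270:400,::-1],None,fx=6,fy=6,interpolation=3))
E
```

```text
time_s: 5.0
tcp_pos: [0.4514, -0.0532, 0.0698]
eef_rot: [180.0, 0.1, 0.1]
contact_force: [0.6, -0.1, -2.0]
gripper_width: 0.0459
gripper_force: 39.9
[ 0.45137585 -0.05324082  0.06979678] [ 0.62103721 -0.14128135 -1.98228451]
```

View pics/side3.png

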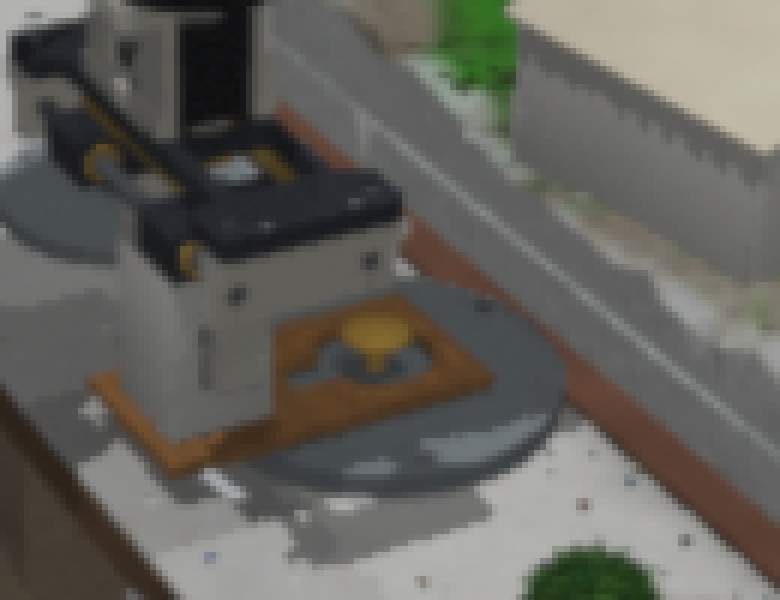

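The stud head at (377,333) stands up through the round hole, whose centre is about (377,358), and no contact force shows. Next I slide the plate +x in steps.

```bash
python3 -m crank '[[[0,0,0],[0.6,0,0],1],[[0,0,0],[0.7,0,0],1],[[0,0,0],[0.7,0,0],1],[[0,0,0],[0.7,0,0],1],[[0,0,0],[0.6,0,0],1],[[0,0,0],[0.3,0,0],1],[[0,0,0],[0,0,0],1]]'; python3 -m crank '[[[0,0,0],[0.1,0,0],1],[[0,0,0],[0.1,0,0],1],[[0,0,0],[0.1,0,0],1],[[0,0,0],[0,0,0],1]]'
```

```text
time_s: 5.75
tcp_pos: [0.4882, -0.0533, 0.0704]
eef_rot: [180.0, 0.0, 0.0]
contact_force: [-0.0, 1.1, -2.5]
gripper_width: 0.0461
gripper_force: 39.9
time_s: 6.15
tcp_pos: [0.4909, -0.0532, 0.0706]
eef_rot: [-180.0, -0.0, 0.0]
contact_force: [0.4, 0.4, -1.7]
gripper_width: 0.0458
gripper_force: 39.9
```

```bash
python3 -m crank '[[[0,0,0],[0.1,0,0],1],[[0,0,0],[0.1,0,0],1],[[0,0,0],[0,0,0],1]]'; python3 -m crank '[[[0,0,0],[0.1,0,0],1],[[0,0,0],[0.1,0,0],1],[[0,0,0],[0,0,0],1]]'
```

```text
time_s: 6.45
tcp_pos: [0.4923, -0.0534, 0.0704]
eef_rot: [180.0, 0.1, 0.0]
contact_force: [-1.7, 1.0, -0.4]
gripper_width: 0.0458
gripper_force: 39.9
time_s: 6.75
tcp_pos: [0.4927, -0.0536, 0.07]
eef_rot: [180.0, 0.2, 0.0]
contact_force: [-6.4, 1.4, 1.1]
gripper_width: 0.0459
gripper_force: 39.9
```

Contact came at x = 0.4925 against an expected 0.492, so the stud is home. I'm easing off, lowering, and releasing.

```bash
python3 -m crank '[[[0,0,0],[-0.15,0,0],1],[[0,0,0],[0,0,0.1],1],[[0,0,0],[0,0,0.1],1],[[0,0,0],[0,0,0.05],1],[[0,0,0],[0,0,0],1],[[0,0,0],[0,0,0],1]]'
```

```text
time_s: 7.35
tcp_pos: [0.4923, -0.0536, 0.0681]
eef_rot: [180.0, 0.1, 0.0]
contact_force: [-8.6, -0.5, 5.2]
gripper_width: 0.046
gripper_force: 39.9
```

```bash
python3 -m crank '[[[0,0,0],[0,0,0],0.3],[[0,0,0],[0,0,0],-0.3],[[0,0,0],[0,0,0],-1],[[0,0,0],[0,0,0],-1],[[0,0,0],[0,0,0],-1],[[0,0,0],[0,0,0],-1]]'; python3 -m crank '[[[0,0,0],[0,0,-1],-1],[[0,0,0],[0,0,-3],-1],[[0,0,0],[0,0,-4],-1],[[0,0,0],[0,0,-4],-1],[[0,0,0],[0,0,-4],-1],[[0,0,0],[0,0,0],-1]]'
python3 - <<'E'
from plant import r
import cv2,numpy as np
c=r.capture("side");np.savez("side4.npz",**c)
cv2.imwrite("pics/side4.png",cv2.resize(c["color"][210:310,270:400,::-1],None,fx=6,fy=6,interpolation=3))
E
```

```text
time_s: 7.95
tcp_pos: [0.4936, -0.0532, 0.0681]
eef_rot: [-180.0, -0.0, 0.0]
contact_force: [0.8, -1.1, -0.2]
gripper_width: 0.0803
gripper_force: 0.0
time_s: 8.55
tcp_pos: [0.4963, -0.0531, 0.2347]
eef_rot: [-179.9, -0.6, 0.1]
contact_force: [1.7, -0.2, -0.2]
gripper_width: 0.0873
gripper_force: 0.0
```

View pics/side4.png

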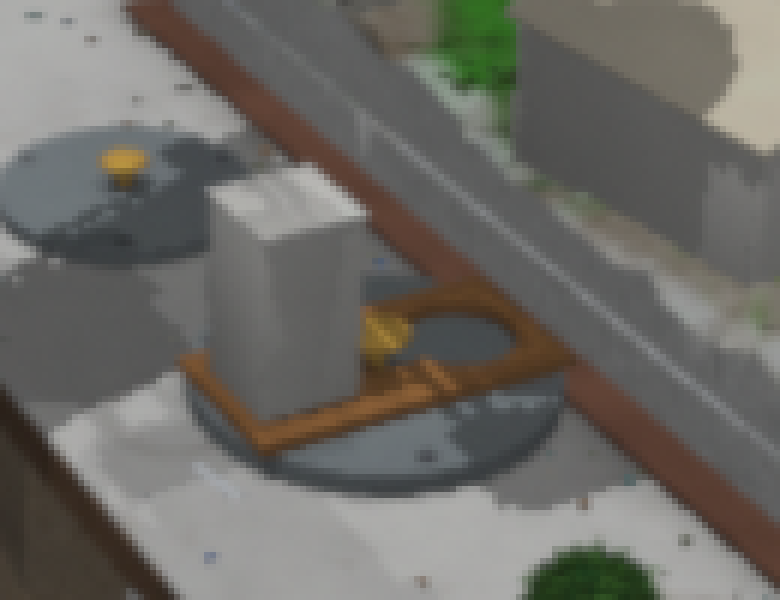

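The plate lies flat on the large stand. The stud head at (385,335) sits over the closed end of the slot, next to the house, and the hole is clear beyond it. The gripper is free, so I'm handing in.

```bash
python3 -c "
from plant import r
print(r.close_job())"
```

```text
the job is handed in; nothing more can be done
None
```

The house's plate is lying flat on the large grey stand with the stud home at the closed end of the slot; the gripper has let go, the tree's plate was not touched, and the job is handed in at about 8.6 s.

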